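# Clear the offcuts and build up the tiered turntable

## Robot

A 6-joint arm with a two-finger parallel gripper is mounted at the origin on the work surface. World frame = base frame: x ahead of the robot, y to its left, z up, the work surface at z = 0. Lengths are in m, angles in rad, forces in N, time in s.
With the tool pointing down it reaches from about 0.375 to 0.9 m from the base axis. Payload 3.1 kg.
Tool frame: the origin (TCP) lies on the centre line of the jaws, within the pads' length; the fingertips stand robot.nose_length ahead of it and the grasp point (between the pads) lies 6 mm ahead of it (robot.nose_length is the distance from the TCP to the fingertips, in m); z points along the fingers, y is the line along which they close (so a half turn about z gives the same grasp; the last joint's range is limited). The gripper opens to 87 mm and grips with 3 to 60 N. Pads are 19 mm wide; open, the fingers measure 117 mm over their backs; the gripper's body (75 mm by 190 mm) begins 51 mm behind the grasp point.
Start: joints at [-0.178, 0.527, 1.433, -0, 1.181, -0.178], TCP at [0.625, 0, 0.248] pointing down, gripper open.
Joint ranges: [-3.08, 3.08], [-0.75, 2.2], [0.22, 2.44], [-1.43, 4.57], [0, 2.65], [-2.85, 2.85]. Speed limits (rad/s): [2.79, 2.79, 3.14, 3.14, 3.14, 3.14].

## Interface

Orientations are given as a unit quaternion [x, y, z, w].
In Python, from rig import robot gives the robot as it stands.
- The arm moves only by the shell command python3 -m crank 'ROWS' [FORCE]. ROWS is JSON, one flat list of numbers, 7 for each row, row after row: the shift along the tool's x, y, z in mm, then the turn, a rotation vector about the tool's x, y, z in degrees, then the closure in counts, from 0 (fully open) to 255 (shut). In form: [x, y, z, ax, ay, az, fingers, x, y, z, ax, ay, az, fingers, ...]. A call has exactly 5 rows; each row is the pose to reach, as a shift and turn from the pose commanded when the call began, along the tool's axes at that moment; what a row does not reach only later rows make up. A row lasts 1/12 s, in which the tool goes at most 41.7 mm and 7.16 degrees, less where a joint would pass 70% of its speed; a pose out of reach is approached as far as the arm can. A call with a gripper value outside its range is refused whole. The fingers move at their own pace and stop on an object; FORCE is the grip in N (left out, the last holds). Time passes only in rows, so rows that repeat a pose let the fingers close, or fill a call up. It gives the time, the measured TCP pose, the force, the opening and the grip force at its end, in the units of the state.
- robot.get_obs(): the state, without advancing time (a new reading comes with each control period).
- robot.camera(name): name is "scene" or "side" or "wrist"; returns a dict with "pixels" (420x560x3 uint8, red, green, blue), "intrinsics" (3x3 intrinsics, pixels), "extrinsics" (4x4, takes a point from camera to world coordinates); the wrist camera has in their place "mount" (4x4, takes a point from camera to tool coordinates, whose origin is the TCP and whose axes are the flange's). Camera axes: x right, y down, z forward; pixel columns grow to the right and rows downward; lengths in m; the calibration is good to about 2 mm. The wrist camera is an equidistant fisheye: a pixel r from the principal point sees the ray r / f radians off the axis. A picture is of the moment at which its call begins: read the wrist's pose just before it. There is no depth.
- robot.hand_in(): hands the job in; it is judged then, once.
The state is a dict: "time": time; "q": joint angles; "joint_velocities": joint speeds; "joint_torque": joint torques, N m; "position": TCP position; "tool_rot": TCP orientation; "ft_force": force on the tool from outside, world axes, zero at the start; "moment": the same for the moment, N m; "grip_width": finger opening in m; "grip_force": force on a finger pad.
Only numpy, scipy, OpenCV 4.12 (cv2) and the standard library are available. Lean on these libraries where they do the work, as an engineer would, in place of code of your own. Each camera call takes 0.05 s, during which the arm holds its last target. There are 200 camera calls.

## Task

First clear every birch offcut off the turntable tray and the shelf into the waste bin. Then thread the three round walnut tiers down the turntable's centre post, hub side up, the widest at the bottom, the middle one next and the narrowest on top, each one fully home and flat on what lies below it before the next goes on. Leave the tumbler of pens, the mug, the phone stand and the key ring where they are.

Things in the scene. Friction and masses are not known exactly. Their poses are not given: they have to be found in the camera images.
- post_foot (a point): point on the axis of the turntable's upright aluminium post, level with the floor of the tray, 20 mm above the shelf; z up. The post stands still, is 20 mm in diameter and rises 66 mm above this point, the last 6 mm tapering to 12 mm diameter. Around it lies the round grey plastic tray, 230 mm across, with a rim 5 mm thick and 8 mm higher than its floor; the tray turns freely about the post with light friction. The turntable's foot does not move.
- post_tip (a point): top of that post, on its axis, 86 mm above the shelf
- bin_in (a point): centre of the inner floor, 4 mm above the shelf, of the open dark steel waste bin, 150 mm along its x by 190 mm along its y and 90 mm high, walls 4 mm thick, fixed to the shelf; z up
- tier_large: round walnut tier: a plate 140 mm in diameter and 6 mm thick with a round hub 44 mm in diameter standing 18 mm above it at its centre (24 mm high in all), bored right through at 24 mm diameter; about 140 g. Origin: centre of the plate's underside; z along the bore towards the hub side. Starts flat on the shelf, hub up.
- tier_medium: round walnut tier: a plate 115 mm in diameter and 6 mm thick with a round hub 44 mm in diameter standing 18 mm above it at its centre (24 mm high in all), bored right through at 24 mm diameter; about 100 g. Origin: centre of the plate's underside; z along the bore towards the hub side. Starts flat on the shelf, hub up.
- tier_small: round walnut tier: a plate 90 mm in diameter and 6 mm thick with a round hub 44 mm in diameter standing 18 mm above it at its centre (24 mm high in all), bored right through at 24 mm diameter; about 70 g. Origin: centre of the plate's underside; z along the bore towards the hub side. Starts flat on the shelf, hub up.
- offcut1: chunky birch offcut, may be absent: 64 mm long (its x) by 26 mm wide (its y) by 24 mm high (its z), plain; about 30 g. Origin: centre of its underside. Starts on the tray.
- offcut2: chunky birch offcut, may be absent: 68 mm long (its x) by 28 mm wide (its y) by 24 mm high (its z), one third at its +x end sawn down to 13 mm high; about 30 g. Origin: centre of its underside. Starts on the tray.
- offcut3: chunky birch offcut, may be absent: 62 mm long (its x) by 24 mm wide (its y) by 24 mm high (its z), plain; about 30 g. Origin: centre of its underside. Starts on the tray.
- offcut4: chunky birch offcut, may be absent: 70 mm long (its x) by 26 mm wide (its y) by 24 mm high (its z), one third at its +x end sawn down to 13 mm high; about 30 g. Origin: centre of its underside. Starts on the tray.
- offcut5: chunky birch offcut, may be absent: 62 mm long (its x) by 28 mm wide (its y) by 24 mm high (its z), T-like: 28 mm wide over the middle 22 mm, 17 mm wide at the ends; about 30 g. Origin: centre of its underside. Starts on the tray.
- offcut6: chunky birch offcut, may be absent: 66 mm long (its x) by 27 mm wide (its y) by 24 mm high (its z), plain; about 30 g. Origin: centre of its underside. Starts on the shelf beside the tray.
- tumbler: clear glass tumbler of pens, 72 mm across, glass 100 mm and pens about 160 mm high, origin centre of its underside; bystander
- mug: red ceramic mug, 80 mm across and 90 mm high, handle at its +y, origin centre of its underside; bystander
- phone_stand: black hard silicone phone stand, 90 x 75 mm foot and about 105 mm high, origin centre of its underside; bystander
- key_ring: aluminium key ring 64 mm across with two keys, flat on the shelf, origin centre of the ring; bystander
Not all that is in view belongs to the job. What is shaped like the tier_small but purple is not meant.

How it is judged:
On the way, in this order (a step that is already met when the one before it is completed fails the run):
1. every offcut is in the waste bin (x of offcut1 in the frame of bin_in between -0.073 and 0.073 m and y of offcut1 in the frame of bin_in between -0.093 and 0.093 m and z of offcut1 in the frame of bin_in between -0.01 and 0.082 m and x of offcut2 in the frame of bin_in between -0.073 and 0.073 m and y of offcut2 in the frame of bin_in between -0.093 and 0.093 m and z of offcut2 in the frame of bin_in between -0.01 and 0.082 m and x of offcut3 in the frame of bin_in between -0.073 and 0.073 m and y of offcut3 in the frame of bin_in between -0.093 and 0.093 m and z of offcut3 in the frame of bin_in between -0.01 and 0.082 m and x of offcut4 in the frame of bin_in between -0.073 and 0.073 m and y of offcut4 in the frame of bin_in between -0.093 and 0.093 m and z of offcut4 in the frame of bin_in between -0.01 and 0.082 m and x of offcut5 in the frame of bin_in between -0.073 and 0.073 m and y of offcut5 in the frame of bin_in between -0.093 and 0.093 m and z of offcut5 in the frame of bin_in between -0.01 and 0.082 m and x of offcut6 in the frame of bin_in between -0.073 and 0.073 m and y of offcut6 in the frame of bin_in between -0.093 and 0.093 m and z of offcut6 in the frame of bin_in between -0.01 and 0.082 m), for 0.2 s.
2. the widest tier is fully home on the post, flat on the tray (horizontal distance between tier_large and post_foot below 0.006 m and z of tier_large in the frame of post_foot between -0.004 and 0.004 m and angle between tier_large's own z axis and vertical below 0.08 rad), for 0.2 s.
3. the middle tier is fully home on the widest (horizontal distance between tier_medium and post_foot below 0.006 m and z of tier_medium in the frame of post_foot between 0.02 and 0.028 m and angle between tier_medium's own z axis and vertical below 0.08 rad), for 0.2 s.
4. the narrowest tier is fully home on the middle one (horizontal distance between tier_small and post_foot below 0.006 m and z of tier_small in the frame of post_foot between 0.044 and 0.052 m and angle between tier_small's own z axis and vertical below 0.08 rad), for 0.2 s.
At the end, for the whole second after the job is handed in: All offcuts present lie inside the bin, below its rim; the three tiers are on the post hub up, within 6 mm of its axis and 0.08 rad of level, their undersides 0, 24 and 48 mm (within 4 mm) above the tray floor for the widest, middle and narrowest; all at rest (all of step 1 and all of step 2 and all of step 3 and all of step 4 and linear speed of each of tier_large, tier_medium, tier_small, offcut1, offcut2, offcut3, offcut4, offcut5, offcut6 below 0.02 m/s); the robot touches nothing.
It fails at once if the tumbler is moved by more than 30 mm or tipped by more than 0.3 rad (distance of tumbler from where it was at the start of the episode above 0.03 m or angle between tumbler's own z axis and vertical above 0.3 rad).
It fails at once if the mug is moved by more than 30 mm or tipped by more than 0.3 rad (distance of mug from where it was at the start of the episode above 0.03 m or angle between mug's own z axis and vertical above 0.3 rad).
It fails at once if the phone stand is moved by more than 30 mm or tipped by more than 0.3 rad (distance of phone_stand from where it was at the start of the episode above 0.03 m or angle between phone_stand's own z axis and vertical above 0.3 rad).
It fails at once if the key ring is moved by more than 30 mm or tipped by more than 0.3 rad (distance of key_ring from where it was at the start of the episode above 0.03 m or angle between key_ring's own z axis and vertical above 0.3 rad).
Of offcut1, offcut2, offcut3, offcut4, offcut5, offcut6 only 4 to 6 are there at a start; the rules pass over those that are not, and their reading is None.
At some moment in a run one of tier_large, tier_medium, tier_small, offcut1, offcut2, offcut3, offcut4, offcut5, offcut6 may be knocked a few centimetres aside while the robot is not near it.
Once in a run the grip may slacken for a moment while it holds something.
It also fails if it takes over 192 s, if anything falls off the work surface, if the arm or the gripper's body presses on something with over 40 N, if the wrist force passes 120 N, or if a joint passes its speed limit or range.

## Working session

There is one attempt and no reset: what is moved stays moved. The work goes in short steps, Python scripts to look and compute and a shell command to move; the robot and the scene stay as the last step left them, time stands still between calls to the robot, and variables do not carry over. Pictures are saved under pics/ and viewed, at most 15 in all, crops included, and the job is handed in when it is done.

```bash
ls; mkdir -p pics
python3 - <<'E'
from rig import robot
import cv2,numpy as np
np.set_printoptions(precision=4,suppress=True)
print(robot.nose_length, robot.get_obs())
for n in("scene","side","wrist"):
    c=robot.camera(n);cv2.imwrite(f"pics/{n}0.png",c["pixels"][:,:,::-1]);print(n,c["intrinsics"],c.get("extrinsics",c.get("mount")))
E
```

```text
pics
0.025 {'time': 0.0, 'q': array([-0.1785,  0.5285,  1.4339,  0.    ,  1.1814, -0.1785]), 'joint_velocities': array([-0.    ,  0.0001,  0.0008,  0.0008,  0.0015, -0.0011]), 'joint_torque': array([ -0.0005, -44.0045, -17.6594,   0.0633,   0.0583,  -0.0002]), 'position': array([0.6243, 0.0002, 0.2466]), 'tool_rot': array([ 0.7071,  0.7071, -0.0006, -0.0009]), 'ft_force': array([-0.8681, -0.1932,  0.0816]), 'moment': array([-0.0261,  0.0584, -0.0028]), 'grip_force': 0.0, 'grip_width': 0.08682763007061334}
scene [[496.1365   0.     283.7771]
 [  0.     496.1365 210.7702]
 [  0.       0.       1.    ]] [[-0.5614  0.6906 -0.4559  1.1232]
 [ 0.8275  0.4702 -0.3068  0.4316]
 [ 0.0025 -0.5496 -0.8354  1.1097]
 [ 0.      0.      0.      1.    ]]
side [[384.831    0.     283.2959]
 [  0.     384.831  210.5737]
 [  0.       0.       1.    ]] [[ 0.6928 -0.4299  0.5789 -0.0388]
 [-0.721  -0.429   0.5442 -0.5227]
 [ 0.0144 -0.7944 -0.6072  0.7445]
 [ 0.      0.      0.      1.    ]]
wrist [[325.1923   0.     284.5702]
 [  0.     325.1923 213.7255]
 [  0.       0.       1.    ]] [[-0.     -0.9664 -0.2569  0.0687]
 [ 1.      0.0005 -0.0021  0.0001]
 [ 0.0021 -0.2569  0.9664 -0.1356]
 [ 0.      0.      0.      1.    ]]
```

View pics/scene0.png

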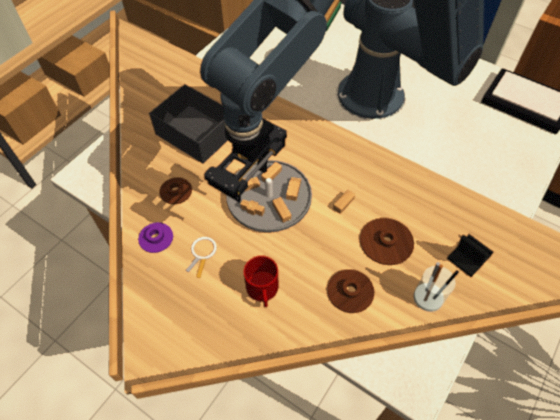

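View pics/side0.png

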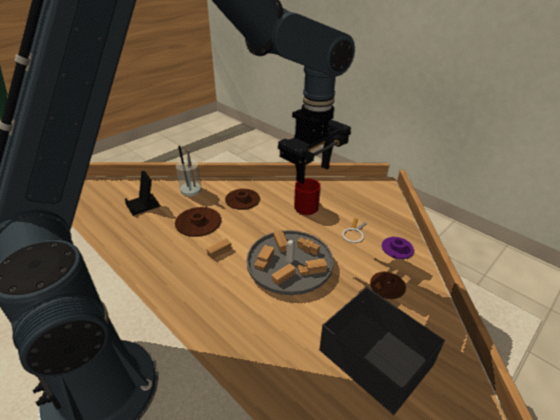

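View pics/wrist0.png

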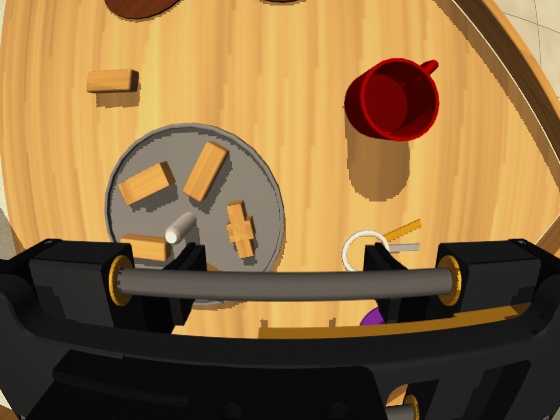

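The scene and wrist views show six offcuts: five on the tray, at side pixels (283,238), (265,258), (284,275), (313,267) and (309,246), and one on the shelf at (219,249). The walnut tiers are at scene pixels (387,240) large, (351,290) medium and (176,189) small. The purple one at (156,237) is the decoy. The bin is at (187,122).

```bash
cat > lib.py <<'E'
from rig import robot
import cv2,numpy as np
from scipy.spatial.transform import Rotation as Ro
np.set_printoptions(precision=4,suppress=True)
def shot(n,save=None):
    o=robot.get_obs(); c=robot.camera(n); c["fish"]=n=="wrist"
    if n=="wrist":
        T=np.eye(4);T[:3,:3]=Ro.from_quat(o["tool_rot"]).as_matrix();T[:3,3]=o["position"]
        c["extrinsics"]=T@c["mount"]
    if save: cv2.imwrite(f"pics/{save}.png",c["pixels"][:,:,::-1])
    return c
def pt(c,uv,z):
    """pixels -> world points on the plane at height z"""
    uv=np.atleast_2d(np.asarray(uv,float)); K=c["intrinsics"]; E=c["extrinsics"]
    a=(uv-K[:2,2])/K[0,0]
    if c["fish"]:
        r=np.linalg.norm(a,axis=1,keepdims=True)+1e-9
        d=np.hstack([a/r*np.sin(r),np.cos(r)])
    else: d=np.hstack([a,np.ones((len(a),1))])
    d=d@E[:3,:3].T; p=E[:3,3]
    return p+d*((z-p[2])/d[:,2])[:,None]
def px(c,P):
    """world point -> pixel"""
    K=c["intrinsics"];E=c["extrinsics"]; q=E[:3,:3].T@(np.asarray(P,float)-E[:3,3])
    if c["fish"]:
        r=np.hypot(q[0],q[1]);a=q[:2]/(r+1e-12)*np.arctan2(r,q[2])
    else: a=q[:2]/q[2]
    return a*K[0,0]+K[:2,2]
def yaw(): # angle of the jaw line (tool y) in world
    R=Ro.from_quat(robot.get_obs()["tool_rot"]).as_matrix();return np.degrees(np.arctan2(R[1,1],R[0,1]))
def go(x,y,z,jaw=None):
    """tool-axis shift (mm) and turn (deg about tool z) to bring TCP to x,y,z with jaw line at angle jaw"""
    o=robot.get_obs();R=Ro.from_quat(o["tool_rot"]).as_matrix()
    d=R.T@(np.array([x,y,z])-o["position"])*1000
    t=0 if jaw is None else (-(jaw-yaw())+90)%180-90
    return d.round(1),round(float(t),1)
E
python3 - <<'E'
from lib import *
def img(n):
    return cv2.imread(f"pics/{n}0.png")
s=shot("scene");w=shot("wrist");d=shot("side")
print("yaw",yaw())
# walnut / purple
for c,n in((s,"scene"),(d,"side")):
    hsv=cv2.cvtColor(c["pixels"],cv2.COLOR_RGB2HSV)
    m=((hsv[...,2]<120)&(hsv[...,2]>25)&(hsv[...,1]>110)&((hsv[...,0]<16))).astype(np.uint8)
    m=cv2.morphologyEx(m,cv2.MORPH_OPEN,np.ones((3,3)))
    k,l,st,ce=cv2.connectedComponentsWithStats(m)
    for i in range(1,k):
        if st[i,4]>250:
            h=cv2.convexHull(np.argwhere(l==i)[:,::-1].astype(np.int32))
            e=cv2.fitEllipse(h); W=pt(c,h[:,0],.006)[:,:2]; (wx,wy),r=cv2.minEnclosingCircle(W.astype(np.float32))
            print(n,ce[i].round(),st[i,4],"ell",pt(c,e[0],.006)[0,:2],"circ",wx,wy,r)
for n,uv,z in(("key",(204,249),0),("mug",(261,268),.09),("phone",(470,255),.03),("tumbler",(430,297),0),("offc6",(343,201),.024),("post",(268,181),.086),("purple",(156,237),.006)):
    print(n,pt(s,uv,z)[0,:2])
print("bin scene",pt(s,[(151,124),(183,88),(234,117)],.09)[:,:2])
print("bin side",pt(d,[(368,292),(442,341),(393,402),(321,345)],.09)[:,:2])
print("post wrist",pt(w,(172,237),.086)[0,:2],pt(w,(190,219),.02)[0,:2])
# birch on tray, wrist
I=w["pixels"];hsv=cv2.cvtColor(I,cv2.COLOR_RGB2HSV)
m=((hsv[...,1]>110)&(hsv[...,2]>150)).astype(np.uint8)
k,l,st,ce=cv2.connectedComponentsWithStats(m)
for i in range(1,k):
    if 200<st[i,4]<4000:
        P=pt(w,np.argwhere(l==i)[:,::-1],.044)[:,:2]; r=cv2.minAreaRect(P.astype(np.float32)*1000); print(ce[i].round(),st[i,4],r)
E
```

```text
yaw 0.0012959279897287036
scene [144.   7.] 335 ell [ 0.0795 -0.8901] circ 0.0678534135222435 -0.8938255310058594 0.09135620296001434
scene [542.  56.] 2112 ell [-0.4912  0.4025] circ -0.5107854008674622 0.4047892093658447 0.1780201941728592
scene [175. 190.] 690 ell [ 0.6322 -0.258 ] circ 0.6317453384399414 -0.25822222232818604 0.04637293890118599
scene [386. 241.] 1904 ell [0.4504 0.2957] circ 0.448848694562912 0.2943487763404846 0.06842142343521118
scene [350. 291.] 1517 ell [0.6219 0.2875] circ 0.6202515363693237 0.2865787148475647 0.056443214416503906
side [14. 11.] 576 ell [1.1432 4.2032] circ 1.0922119617462158 4.136224269866943 0.6313514709472656
side [166.  14.] 1427 ell [2.0534 2.9926] circ 2.0609021186828613 3.1016016006469727 0.7732384204864502
side [11. 38.] 502 ell [0.7318 3.0008] circ 0.7050474882125854 3.032517910003662 0.45437008142471313
side [161.  70.] 4900 ell [1.1104 1.6032] circ 1.3217860460281372 1.8100744485855103 0.9783102869987488
side [173. 109.] 715 ell [0.8787 1.0679] circ 0.908910870552063 1.0710155963897705 0.25313758850097656
side [115. 128.] 378 ell 
[... 1498 characters left out ...]
  54.] 1140 ((932.6367797851562, 184.22491455078125), (17.017698287963867, 187.14439392089844), 44.61705017089844)
[203. 171.] 1256 ((536.0205078125, 25.90683364868164), (63.144752502441406, 24.267784118652344), 60.23734664916992)
[143. 184.] 1141 ((462.64111328125, 13.05441665649414), (61.20844268798828, 27.831972122192383), 22.419872283935547)
[239. 229.] 999 ((573.1941528320312, -38.98126220703125), (27.291269302368164, 65.62870025634766), 11.12031078338623)
[146. 246.] 867 ((453.7343444824219, -61.51454162597656), (30.33002281188965, 61.0352783203125), 85.16524505615234)
[359. 250.] 628 ((709.6785278320312, -64.01181030273438), (44.590457916259766, 31.620508193969727), 60.20383834838867)
```

Run:
```python
import cv2
a=cv2.imread("pics/scene0.png");b=cv2.imread("pics/side0.png")
A=cv2.resize(a[60:260,120:320],None,fx=2,fy=2,interpolation=2)
B=cv2.resize(b[220:410,240:450],(400,400),interpolation=2)
cv2.imwrite("pics/crop1.png",cv2.hconcat([A,B]))
```

```text
(no output)
```

View pics/crop1.png

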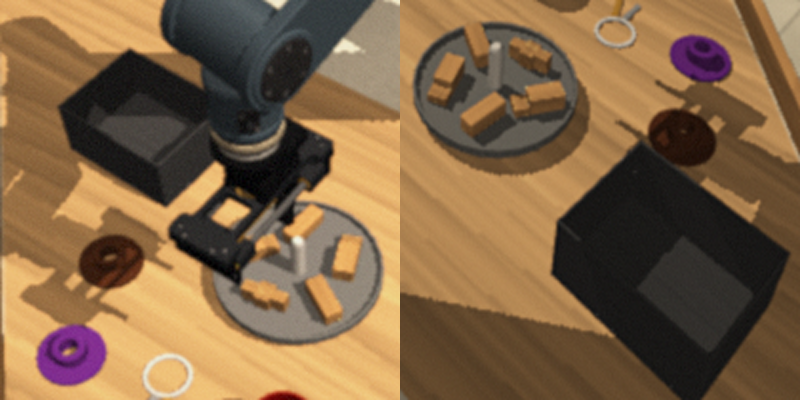

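The crop confirms the walnut small tier at scene (175,190) and the purple decoy at (156,237), plus five tray offcuts. I'll shift back so the wrist camera sees the whole tray.

```bash
python3 -m crank '[-30,-30,0,0,0,0,0,-60,-60,0,0,0,0,0,-95,-90,0,0,0,0,60,-120,-113,0,0,0,0,123,-120,-113,0,0,0,0,123]' 30
python3 - <<'E'
from lib import *
w=shot("wrist","wrist1");s=shot("scene","scene1")
print(robot.get_obs()["position"],yaw())
hsv=cv2.cvtColor(w["pixels"],cv2.COLOR_RGB2HSV)
m=((hsv[...,1]>110)&(hsv[...,2]>150)).astype(np.uint8)
k,l,st,ce=cv2.connectedComponentsWithStats(m)
for i in range(1,k):
    if 200<st[i,4]<4000:
        P=pt(w,np.argwhere(l==i)[:,::-1],.044)[:,:2]; r=cv2.minAreaRect(P.astype(np.float32)*1000); print(ce[i].round(),st[i,4],r)
d=shot("side")
print("bin side",pt(d,[(322,325.5),(366.5,287.5),(443.7,341),(392,410)],.09)[:,:2])
print("bin scene",pt(s,[(150,118),(185,86),(204,145)],.09)[:,:2])
E
```

```text
time: 0.72
position: [0.5074, -0.1237, 0.2473]
tool_rot: [0.709, 0.705, -0.002, -0.001]
ft_force: [-0.3, 0.1, -0.2]
grip_width: 0.0744
grip_force: 0.0
[ 0.5114 -0.1211  0.2478] -0.2024333668324659
[312.  55.] 1308 ((534.8626098632812, 24.641708374023438), (61.750938415527344, 24.298789978027344), 60.1488037109375)
[240.  68.] 1544 ((460.1048583984375, 11.094324111938477), (66.00727844238281, 28.601272583007812), 24.9462890625)
[349. 117.] 1104 ((573.066162109375, -41.86458969116211), (27.64044761657715, 61.254661560058594), 10.567948341369629)
[233. 140.] 1234 ((451.75518798828125, -65.88154602050781), (23.10600471496582, 60.23060607910156), 85.3637466430664)
[456. 159.] 965 ((701.7828369140625, -81.41494750976562), (42.689422607421875, 44.01585006713867), 4.0495452880859375)
[300. 173.] 1508 ((520.9823608398438, -99.93804931640625), (26.096628189086914, 69.59556579589844), 56.94450378417969)
[328. 315.] 1649 ((565.113037109375, -273.1197204589844), (97.22057342529297, 39.65653991699219), 0.033209409564733505)
bin side [[ 0.3651 -0.2559]
 [ 0.5126 -0.2631]
 [ 0.5041 -0.4488]
 [ 0.3171 -0.4464]]
bin scene [[ 0.5201 -0.4276]
 [ 0.3664 -0.4304]
 [ 0.5121 -0.2396]]
```

View pics/wrist1.png

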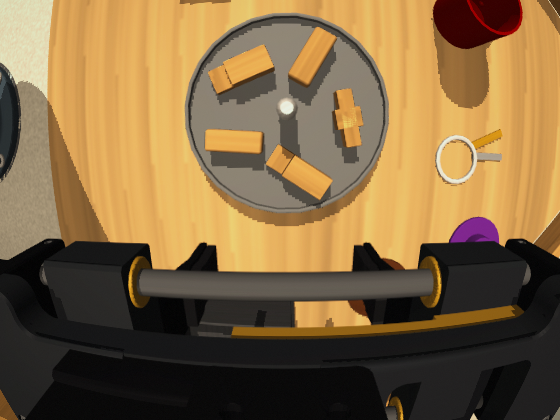

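Wrist view: the post is at (286,107). The offcuts are A plain (312,55), B stepped (240,68) with its low end at left, C T-shaped (349,117), D plain (233,140), and E stepped (300,173) with its low end at upper left. I'll start with E.

```bash
python3 -m crank '[5,4,38,0,0,-7,123,10,8,76,0,0,-14,123,15,12,114,0,0,-21,123,19,13,145,0,0,-28,123,19,13,150,0,0,-35,123]' >/dev/null
python3 -m crank '[0,0,0,0,0,-7,123,0,0,0,0,0,-14,123,0,0,12,0,0,-21,123,0,0,36,0,0,-22,123,0,0,48,0,0,-22,123]'
python3 -m crank '[0,0,0,0,0,0,123,0,0,0,0,0,0,255,0,0,0,0,0,0,255,0,0,0,0,0,0,255,0,0,0,0,0,0,255]'
python3 -c "
from lib import *
print(yaw(),go(.44,-.36,.14,0),robot.get_obs()['grip_width'])"
```

```text
time: 1.7
position: [0.5261, -0.0995, 0.048]
tool_rot: [0.282, 0.959, 0.0, 0.0]
ft_force: [-0.2, 0.5, 0.3]
grip_width: 0.0449
grip_force: 0.0
time: 2.12
position: [0.5258, -0.101, 0.0505]
tool_rot: [0.284, 0.959, -0.0, 0.001]
ft_force: [-0.7, -0.2, 0.3]
grip_width: 0.0259
grip_force: 0.2
57.02283774194777 (array([ -69.2, -263.9,  -89.5]), 57.0) 0.025921530298763533
```

```bash
python3 -m crank '[0,0,-15,0,0,0,255,0,0,-50,0,0,0,255,-8,-30,-90,0,0,0,255,-18,-68,-90,0,0,0,255,-28,-106,-90,0,0,0,255]'
python3 -m crank '[-10,-38,0,0,0,0,255,-20,-76,0,0,0,0,255,-30,-114,0,0,0,0,255,-41,-154,5,0,0,0,255,-41,-158,38,0,0,0,255]'
python3 -m crank '[0,0,5,0,0,0,255,0,0,5,0,0,0,123,0,0,5,0,0,0,123,0,0,5,0,0,0,123,0,0,-38,0,0,0,123]'
python3 -c "
from lib import *
s=shot('scene','scene2')
print(yaw(),go(.452,-.066,.1,85))"
```

```text
time: 2.53
position: [0.4929, -0.2051, 0.1433]
tool_rot: [0.282, 0.959, -0.001, 0.004]
ft_force: [0.2, -0.8, -1.2]
grip_width: 0.0258
grip_force: 30.0
time: 2.95
position: [0.4418, -0.3706, 0.1071]
tool_rot: [0.286, 0.958, -0.007, 0.008]
ft_force: [0.6, -1.1, -0.5]
grip_width: 0.026
grip_force: 30.0
time: 3.37
position: [0.4367, -0.3538, 0.1316]
tool_rot: [0.283, 0.959, 0.005, -0.007]
ft_force: [0.4, -0.0, -0.9]
grip_width: 0.0421
grip_force: 0.0
57.14256886420422 (array([149.9, 251.7,  42.4]), -27.9)
```

```bash
cat >> lib.py <<'E'
def birch(z=.044,save=None,c=None,near=(.511,-.034),rad=.14):
    c=c or shot("wrist",save)
    hsv=cv2.cvtColor(c["pixels"],cv2.COLOR_RGB2HSV)
    m=((hsv[...,1]>110)&(hsv[...,2]>140)).astype(np.uint8)
    k,l,st,ce=cv2.connectedComponentsWithStats(m); out=[]
    for i in range(1,k):
        if st[i,4]>200:
            P=pt(c,np.argwhere(l==i)[:,::-1],z)[:,:2]*1000; (cx,cy),(a,b),t=cv2.minAreaRect(P.astype(np.float32))
            if np.hypot(cx/1000-near[0],cy/1000-near[1])>rad or max(a,b)>110: continue
            jaw=t if a<b else t+90
            out.append((cx/1000,cy/1000,(jaw+90)%180-90)); print("px",ce[i].round(),"xy",np.round(out[-1],3),"dims",round(a),round(b),"go",go(out[-1][0],out[-1][1],.05,out[-1][2]))
    print("TCP",robot.get_obs()["position"],"yaw",round(yaw(),1),"t",robot.get_obs()["time"])
    return out
E
python3 -m crank '[20,34,-5,0,0,0,123,40,67,-5,0,0,-7,123,60,101,-5,0,0,-14,123,80,135,-5,0,0,-21,123,100,168,-5,0,0,-28,123]' >/dev/null
python3 -c "
from lib import *
print(go(.452,-.066,.15))"
```

```text
(array([ 3.4, 95.1, -5.2]), 0.0)
```

```bash
python3 -m crank '[1,35,0,0,0,0,123,2,70,0,0,0,0,123,3,95,0,0,0,0,123,3,95,0,0,0,0,123,3,95,0,0,0,0,123]' >/dev/null
python3 -c "
from lib import *
birch(save='w2')"
```

```text
px [370. 192.] xy [ 0.434 -0.001 22.204] dims 19 26 go (array([25.4, 64.9, 94.3]), 63.0)
px [287. 218.] xy [ 0.449 -0.066 85.504] dims 23 61 go (array([ 4.5,  1.4, 94.5]), -0.3)
px [388. 225.] xy [  0.465   0.013 -67.423] dims 41 28 go (array([-4.1, 82. , 94.4]), -27.4)
px [184. 284.] xy [ 0.501 -0.156 75.748] dims 13 50 go (array([-54.9, -83.6,  94.8]), 9.4)
TCP [ 0.4534 -0.0678  0.1445] yaw 85.2 t 4.3
```

Works well. Grasp D.

```bash
python3 -m crank '[2,1,30,0,0,0,123,4,1,60,0,0,0,123,4,1,85,0,0,0,123,4,1,94,0,0,0,123,4,1,94,0,0,0,123]' 
python3 -m crank '[0,0,0,0,0,0,123,0,0,0,0,0,0,255,0,0,0,0,0,0,255,0,0,0,0,0,0,255,0,0,0,0,0,0,255]' | grep grip
python3 -m crank '[0,0,-10,0,0,0,255,0,0,-30,0,0,0,255,0,0,-60,0,0,0,255,0,0,-95,0,0,0,255,0,0,-95,0,0,0,255]' | grep -E "grip|pos"
python3 -c "
from lib import *
print(yaw(),go(.42,-.31,.145))"
```

```text
time: 4.72
position: [0.4481, -0.0679, 0.0478]
tool_rot: [0.044, 0.999, 0.0, -0.001]
ft_force: [0.3, 0.7, 0.6]
grip_width: 0.0449
grip_force: 0.0
grip_width: 0.0261
grip_force: 0.2
position: [0.4515, -0.0681, 0.1493]
grip_width: 0.0238
grip_force: 30.0
85.03309827906138 (array([  10.5, -243.7,    5. ]), 0.0)
```

```bash
python3 -m crank '[2,-38,0,0,0,0,255,4,-76,0,0,0,0,255,6,-114,0,0,0,0,255,8,-152,0,0,0,0,255,10,-190,0,0,0,0,255]' | grep grip
python3 -m crank '[0,-35,0,0,0,0,255,0,-54,0,0,0,0,255,0,-54,25,0,0,0,255,0,-54,45,0,0,0,255,0,-54,45,0,0,0,255]' |grep -E "grip|pos"
python3 -m crank '[0,0,0,0,0,0,123,0,0,0,0,0,0,123,0,0,0,0,0,0,123,0,0,-25,0,0,0,123,0,0,-50,0,0,0,123]' |grep grip
python3 -m crank '[0,30,0,0,0,7,123,0,65,0,0,0,14,123,0,100,0,0,0,21,123,0,135,0,0,0,28,123,0,170,0,0,0,35,123]' >/dev/null
python3 -m crank '[0,0,0,0,0,7,123,0,0,0,0,0,14,123,0,0,0,0,0,21,123,0,0,0,0,0,28,123,0,0,0,0,0,35,123]' >/dev/null
python3 -c "
from lib import *
print(go(.573,-.0415,.15,10.6))"
```

```text
grip_width: 0.024
grip_force: 3.0
position: [0.4152, -0.308, 0.0962]
grip_width: 0.0239
grip_force: 30.0
grip_width: 0.0434
grip_force: 0.0
(array([ 60.1, 161.7,   0.7]), 4.5)
```

The grip slackened briefly to 3 N, but the piece stayed held. Next is C.

```bash
python3 -m crank '[12,35,0,0,0,2,123,25,70,0,0,0,4,123,40,106,0,0,0,4,123,55,140,0,0,0,4,123,60,162,0,0,0,4,123]' >/dev/null
python3 -m crank '[0,0,0,0,0,0,123,0,0,0,0,0,0,123,0,0,0,0,0,0,123,0,0,0,0,0,0,123,0,0,0,0,0,0,123]' >/dev/null
python3 -c "
from lib import *
birch(save='w3')"
```

```text
px [257. 125.] xy [  0.536   0.025 -29.784] dims 63 25 go (array([ 72.4, -21.7,  99.5]), 41.1)
px [163. 126.] xy [  0.463   0.013 -66.999] dims 62 28 go (array([ 74.7, -95.9,  99.5]), 78.3)
px [289. 216.] xy [ 0.573 -0.04  11.332] dims 27 63 go (array([ 1.6,  2.2, 99.4]), -0.0)
TCP [ 0.5713 -0.0418  0.1494] yaw 11.3 t 8.5167
```

```bash
python3 -m crank '[1,2,30,0,0,0,123,2,2,60,0,0,0,123,2,2,88,0,0,0,123,2,2,99,0,0,0,123,2,2,99,0,0,0,123]' |grep pos
python3 -m crank '[0,0,0,0,0,0,123,0,0,0,0,0,0,255,0,0,0,0,0,0,255,0,0,0,0,0,0,255,0,0,0,0,0,0,255]' | grep grip
python3 -m crank '[0,0,-10,0,0,0,255,0,0,-30,0,0,0,255,0,0,-60,0,0,0,255,0,0,-95,0,0,0,255,0,0,-95,0,0,0,255]' | grep -E "grip|pos"
python3 -c "
from lib import *
print(yaw(),go(.46,-.38,.145))"
```

```text
position: [0.5714, -0.0388, 0.0477]
grip_width: 0.0278
grip_force: 30.0
position: [0.5778, -0.0395, 0.1521]
grip_width: 0.0279
grip_force: 30.0
11.42586918128081 (array([-310.3, -183. ,    6.7]), 0.0)
```

```bash
python3 -m crank '[-34,-20,0,0,0,0,255,-68,-40,0,0,0,0,255,-102,-60,0,0,0,0,255,-136,-80,0,0,0,0,255,-170,-100,0,0,0,0,255]' | grep grip
python3 -m crank '[-34,-20,0,0,0,0,255,-68,-40,0,0,0,0,255,-102,-60,0,0,0,0,255,-136,-80,0,0,0,0,255,-140,-83,10,0,0,0,255]' |grep -E "grip|pos"
python3 -m crank '[0,0,20,0,0,0,255,0,0,38,0,0,0,255,0,0,38,0,0,0,123,0,0,38,0,0,0,123,0,0,38,0,0,0,123]' |grep -E "grip|pos"
python3 -m crank '[0,0,-30,0,0,0,123,0,0,-48,0,0,7,123,0,0,-48,0,0,14,123,0,0,-48,0,0,21,123,0,0,-48,0,0,28,123]' >/dev/null
python3 -c "
from lib import *
print(go(.536,.025,.15,-30))
birch(near=(.44,-.342),save='w4',z=.03)
"
```

```text
grip_width: 0.0274
grip_force: 30.0
position: [0.4555, -0.3875, 0.1378]
grip_width: 0.0279
grip_force: 30.0
position: [0.4563, -0.3788, 0.0981]
grip_width: 0.04
grip_force: 0.0
(array([409.7, -41.5,  -3.4]), 13.1)
px [224. 140.] xy [ 0.429 -0.307 79.704] dims 23 60 go (array([ 60.5, -48.3,  97.1]), 83.2)
px [242. 209.] xy [ 0.424 -0.367 60.591] dims 60 71 go (array([  1.9, -34.7,  97.3]), -77.7)
TCP [ 0.4567 -0.379   0.1474] yaw -17.1 t 11.4833
```

Three are in the bin. Next is A.

```bash
python3 -m crank '[40,-4,0,0,0,6,123,80,-8,0,0,0,13,123,120,-12,0,0,0,13,123,160,-16,0,0,0,13,123,200,-20,0,0,0,13,123]' >/dev/null
python3 -c "
from lib import *
print(go(.536,.025,.15,-30))"
```

```text
(array([198.9, -64.4,  -3.7]), 0.6)
```

```bash
python3 -m crank '[38,-13,0,0,0,0,123,76,-26,0,0,0,0,123,114,-39,0,0,0,0,123,152,-52,0,0,0,0,123,190,-64,0,0,0,0,123]' >/dev/null
python3 -m crank '[5,0,0,0,0,0,123,5,0,0,0,0,0,123,5,0,0,0,0,0,123,5,0,0,0,0,0,123,5,0,0,0,0,0,123]' >/dev/null
python3 -c "
from lib import *
birch(save='w5')"
```

```text
px [281. 209.] xy [  0.536   0.027 -29.141] dims 64 24 go (array([ 8.4, -2.5, 95.3]), -0.6)
px [212. 251.] xy [  0.472   0.026 -79.134] dims 45 20 go (array([-24. , -58.4,  95.3]), 49.4)
px [388. 286.] xy [  0.581  -0.075 -23.737] dims 49 8 go (array([-57.2,  87. ,  95.4]), -6.0)
TCP [0.5342 0.0181 0.1453] yaw -29.7 t 12.7833
```

```bash
python3 -m crank '[4,-2,30,0,0,0,123,8,-2,60,0,0,0,123,8,-2,85,0,0,0,123,8,-2,95,0,0,0,123,8,-2,95,0,0,0,123]' |grep pos
python3 -m crank '[0,0,0,0,0,0,123,0,0,0,0,0,0,255,0,0,0,0,0,0,255,0,0,0,0,0,0,255,0,0,0,0,0,0,255]' | grep grip
python3 -m crank '[0,0,-10,0,0,0,255,0,0,-30,0,0,0,255,0,0,-60,0,0,0,255,0,0,-95,0,0,0,255,0,0,-95,0,0,0,255]' | grep -E "grip|pos"
python3 -c "
from lib import *
print(yaw(),go(.46,-.31,.145))"
```

```text
position: [0.5348, 0.0268, 0.048]
grip_width: 0.0261
grip_force: 0.3
position: [0.5403, 0.0274, 0.1517]
grip_width: 0.0257
grip_force: 30.0
-29.569139456909586 (array([-333.1,   96.5,    6.3]), 0.0)
```

```bash
python3 -m crank '[-38,11,0,0,0,0,255,-76,22,0,0,0,0,255,-114,33,0,0,0,0,255,-152,44,0,0,0,0,255,-190,55,0,0,0,0,255]' | grep grip
python3 -m crank '[-38,11,0,0,0,0,255,-76,22,0,0,0,0,255,-114,33,0,0,0,0,255,-143,41,0,0,0,0,255,-143,41,20,0,0,0,255]' |grep -E "grip|pos"
python3 -m crank '[0,0,20,0,0,0,255,0,0,26,0,0,0,255,0,0,26,0,0,0,123,0,0,26,0,0,0,123,0,0,26,0,0,0,123]' |grep -E "grip|pos"
python3 -m crank '[0,0,-30,0,0,0,123,10,0,-48,0,0,7,123,45,0,-48,0,0,14,123,80,0,-48,0,0,21,123,115,0,-48,0,0,28,123]' >/dev/null
python3 -m crank '[0,0,0,0,0,7,123,0,0,0,0,0,7,123,0,0,0,0,0,7,123,0,0,0,0,0,7,123,0,0,0,0,0,7,123]' >/dev/null
python3 -c "
from lib import *
print(go(.465,.014,.15,-66))
"
```

```text
grip_width: 0.0257
grip_force: 30.0
position: [0.4574, -0.3183, 0.129]
grip_width: 0.0258
grip_force: 30.0
position: [0.4562, -0.3093, 0.1002]
grip_width: 0.0381
grip_force: 0.0
(array([  56.2, -223.3,   -2.6]), 1.8)
```

```bash
python3 -m crank '[10,-38,0,0,0,2,123,20,-76,0,0,0,2,123,30,-114,0,0,0,2,123,40,-152,0,0,0,2,123,50,-190,0,0,0,2,123]' >/dev/null
python3 -m crank '[6,-33,0,0,0,0,123,6,-33,0,0,0,0,123,6,-33,0,0,0,0,123,6,-33,0,0,0,0,123,6,-33,0,0,0,0,123]' >/dev/null
python3 -c "
from lib import *
birch(save='w6')"
```

```text
px [281. 225.] xy [  0.462   0.012 -67.443] dims 63 27 go (array([-5.2, -1.4, 97.3]), 1.1)
px [384. 285.] xy [  0.449  -0.088 -58.324] dims 51 14 go (array([-57.4,  85.2,  97.3]), -8.1)
px [279. 316.] xy [ 0.391 -0.021 23.559] dims 28 93 go (array([-84. ,   1. ,  97.2]), -89.9)
TCP [0.4673 0.0132 0.1473] yaw -66.4 t 17.0
```

```bash
python3 -m crank '[-2,-1,30,0,0,0,123,-2,-1,60,0,0,0,123,-2,-1,85,0,0,0,123,-2,-1,97,0,0,0,123,-2,-1,97,0,0,0,123]' |grep pos
python3 -m crank '[0,0,0,0,0,0,123,0,0,0,0,0,0,255,0,0,0,0,0,0,255,0,0,0,0,0,0,255,0,0,0,0,0,0,255]' | grep grip
python3 -m crank '[0,0,-10,0,0,0,255,0,0,-30,0,0,0,255,0,0,-60,0,0,0,255,0,0,-95,0,0,0,255,0,0,-95,0,0,0,255]' | grep -E "grip|pos"
python3 -c "
from lib import *
print(yaw(),go(.42,-.36,.145))"
```

```text
position: [0.4632, 0.0138, 0.0477]
grip_width: 0.0278
grip_force: 29.9
position: [0.4673, 0.0146, 0.1509]
grip_width: 0.0278
grip_force: 29.9
-66.22935362810772 (array([-194.4,  323.7,    6.2]), 0.0)
```

```bash
python3 -m crank '[-19,32,0,0,0,0,255,-38,64,0,0,0,0,255,-57,96,0,0,0,0,255,-76,128,0,0,0,0,255,-95,160,0,0,0,0,255]' | grep grip
python3 -m crank '[-19,32,0,0,0,0,255,-38,64,0,0,0,0,255,-57,96,0,0,0,0,255,-76,128,0,0,0,0,255,-99,164,0,0,0,0,255]' |grep -E "grip|pos"
python3 -m crank '[0,0,25,0,0,0,255,0,0,43,0,0,0,255,0,0,43,0,0,0,123,0,0,43,0,0,0,123,0,0,43,0,0,0,123]' |grep -E "grip|pos"
python3 -m crank '[0,0,-30,0,0,0,123,0,-10,-48,0,0,7,123,0,-40,-48,0,0,14,123,0,-80,-48,0,0,21,123,0,-120,-48,0,0,24,123]' >/dev/null
python3 -c "
from lib import *
print(go(.4165,.12,.19,-90))
"
```

```text
grip_width: 0.028
grip_force: 29.9
position: [0.4165, -0.3595, 0.1456]
grip_width: 0.0276
grip_force: 29.9
position: [0.4174, -0.3584, 0.103]
grip_width: 0.0398
grip_force: 0.0
(array([  43.7, -368.8,  -39.2]), -0.5)
```

```bash
python3 -m crank '[5,-38,-10,0,0,0,123,10,-76,-20,0,0,0,123,15,-114,-30,0,0,0,123,20,-152,-39,0,0,0,123,25,-190,-39,0,0,0,123]' >/dev/null
python3 -m crank '[5,-38,0,0,0,0,123,10,-76,0,0,0,0,123,15,-114,0,0,0,0,123,19,-152,0,0,0,0,123,19,-179,0,0,0,0,123]' >/dev/null
python3 -m crank '[0,0,0,0,0,0,123,0,0,0,0,0,0,123,0,0,0,0,0,0,123,0,0,0,0,0,0,123,0,0,0,0,0,0,123]' >/dev/null
python3 -c "
from lib import *
c=shot('wrist','w7');print(px(c,(.4165,.1454,.024)),yaw(),robot.get_obs()['position'])
print(px(c,(.449,.294,.006)))"
```

```text
[255.3757 201.3709] -90.38134250572755 [0.4147 0.1189 0.1894]
[120.6317 170.1803]
```

View pics/w7.png

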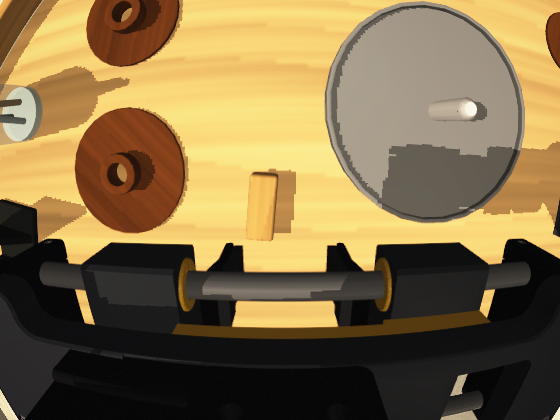

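The tray is empty and the shelf offcut shows at (261,208). Its top corners are about (251,179), (276,180), (271,241) and (246,238).

```bash
python3 -c "
from lib import *
c=shot('wrist')
P=pt(c,[(251,179),(276,180),(271,241),(246,238)],.024)[:,:2];print(P,P.mean(0))
d=P[0]+P[1]-P[2]-P[3];a=np.degrees(np.arctan2(d[1],d[0]));print(a,go(*P.mean(0),.05,a+90))"
```

```text
[[0.4381 0.1489]
 [0.4369 0.1255]
 [0.3764 0.1312]
 [0.3796 0.1558]] [0.4077 0.1404]
-6.048740238825354 (array([ -7.1, -21.4, 139.3]), 5.7)
```

```bash
python3 -m crank '[-7,-21,30,0,0,5,123,-7,-21,65,0,0,5.7,123,-7,-21,100,0,0,5.7,123,-7,-21,130,0,0,5.7,123,-7,-21,130,0,0,5.7,123]' >/dev/null
python3 -m crank '[0,0,12,0,0,0,123,0,0,25,0,0,0,123,0,0,29,0,0,0,123,0,0,29,0,0,0,123,0,0,29,0,0,0,255]' |grep -E "pos|force"
python3 -m crank '[0,0,0,0,0,0,255,0,0,0,0,0,0,255,0,0,0,0,0,0,255,0,0,0,0,0,0,255,0,0,-10,0,0,0,255]' | grep grip
python3 -m crank '[0,0,-30,0,0,0,255,0,0,-60,0,0,0,255,0,0,-90,0,0,0,255,0,0,-110,0,0,0,255,0,0,-110,0,0,0,255]' | grep -E "grip|pos"
python3 -c "
from lib import *
print(yaw(),go(.45,-.34,.15))"
```

```text
position: [0.4082, 0.1408, 0.0313]
ft_force: [-0.2, -1.0, -0.3]
grip_force: 0.0
grip_width: 0.0264
grip_force: 30.0
position: [0.4097, 0.1413, 0.1538]
grip_width: 0.027
grip_force: 30.0
-95.93399333983719 (array([ 89.8, 474.6,   3.8]), 0.0)
```

```bash
python3 -m crank '[7,38,0,0,0,0,255,14,76,0,0,0,0,255,21,114,0,0,0,0,255,28,152,0,0,0,0,255,35,190,0,0,0,0,255]' | grep grip
python3 -m crank '[7,38,0,0,0,0,255,14,76,0,0,0,0,255,21,114,0,0,0,0,255,28,152,0,0,0,0,255,35,190,0,0,0,0,255]' | grep grip
python3 -m crank '[7,38,0,0,0,0,255,14,76,0,0,0,0,255,20,94,0,0,0,0,255,20,94,20,0,0,0,255,20,94,46,0,0,0,255]' |grep -E "grip|pos"
python3 -m crank '[0,0,0,0,0,0,255,0,0,0,0,0,0,123,0,0,0,0,0,0,123,0,0,0,0,0,0,123,0,0,0,0,0,0,123]' |grep -E "grip|pos"
python3 -m crank '[0,0,-35,0,0,0,123,0,0,-75,0,0,0,123,0,0,-115,0,0,0,123,0,0,-140,0,0,0,123,0,0,-140,0,0,0,123]' |grep -E "grip|pos"
python3 -c "
from lib import *
c=shot('wrist','w8');shot('side','side2')
print(go(.62,-.26,.22,-90))"
```

```text
grip_width: 0.0268
grip_force: 30.0
grip_width: 0.0265
grip_force: 30.0
position: [0.4489, -0.343, 0.1045]
grip_width: 0.0262
grip_force: 30.0
position: [0.4486, -0.3401, 0.1055]
grip_width: 0.0425
grip_force: 0.0
position: [0.4508, -0.3424, 0.2518]
grip_width: 0.0451
grip_force: 0.0
(array([162.2, -97.4,  26.7]), -5.9)
```

```bash
python3 -c "
import cv2
a=cv2.imread('pics/w8.png');b=cv2.imread('pics/side2.png')
cv2.imwrite('pics/crop2.png',cv2.hconcat([cv2.resize(a[60:300,180:460],(400,343)),cv2.resize(b[220:410,240:450],(400,343),interpolation=2)]))"
```

```text
(no output)
```

View pics/crop2.png

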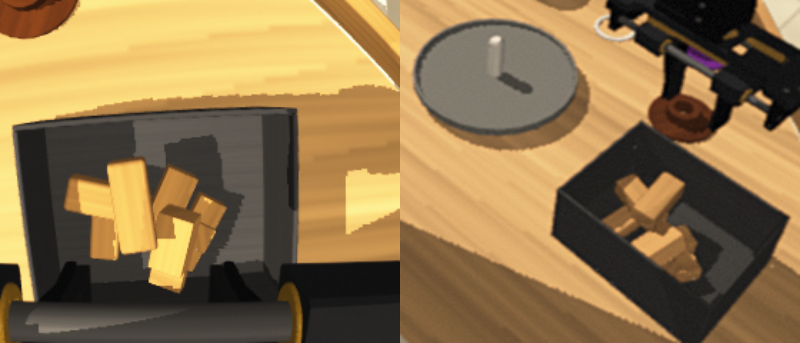

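All six offcuts are in the bin, below the rim, and the tray is empty. Now the large tier.

```bash
python3 -m crank '[-4,-38,0,0,0,-6,60,-8,-76,0,0,0,-6,0,-12,-114,0,0,0,-6,0,-16,-152,0,0,0,-6,0,-20,-190,0,0,0,-6,0]' >/dev/null
python3 -c "
from lib import *
print(yaw(),go(.43,.29,.2,-90))"
```

```text
-90.0061677727831 (array([ -16.2, -436.4,   43.7]), -0.0)
```

```bash
python3 -m crank '[0,-38,0,0,0,0,0,0,-76,0,0,0,0,0,0,-114,0,0,0,0,0,0,-152,0,0,0,0,0,0,-190,0,0,0,0,0]' >/dev/null
python3 -m crank '[-4,-38,0,0,0,0,0,-8,-76,10,0,0,0,0,-12,-114,20,0,0,0,0,-16,-152,30,0,0,0,0,-16,-190,40,0,0,0,0]' >/dev/null
python3 -m crank '[0,-38,4,0,0,0,0,0,-56,4,0,0,0,0,0,-56,4,0,0,0,0,0,-56,4,0,0,0,0,0,-56,4,0,0,0,0]' >/dev/null
cat >> lib.py <<'E'
def tier(rad,z=0.,save=None,near=None):
    """walnut plates in the wrist view, plate top at z+6 mm, hub-top bore at z+24 mm"""
    c=shot("wrist",save); hsv=cv2.cvtColor(c["pixels"],cv2.COLOR_RGB2HSV)
    m=((hsv[...,2]<165)&(hsv[...,2]>30)&(hsv[...,1]>120)&((hsv[...,0]<15))).astype(np.uint8)
    m=cv2.morphologyEx(m,cv2.MORPH_OPEN,np.ones((3,3)))
    k,l,st,ce=cv2.connectedComponentsWithStats(m)
    for i in range(1,k):
        if st[i,4]<1500: continue
        P=pt(c,np.argwhere(l==i)[:,::-1],z+.006)[:,:2]
        (x,y),r=cv2.minEnclosingCircle(P.astype(np.float32))
        print("px",ce[i].round(),"plate",np.round([x,y,r],4),"go",go(x,y,.033+z))
    print("TCP",robot.get_obs()["position"],yaw(),robot.get_obs()["time"]); return c
E
python3 -c "
from lib import *
c=tier(.07,save='w9');I=c['pixels']
for P in ((.449,.294,.024),(.449,.294,.006)): print(px(c,P))"
```

```text
px [286.  31.] plate [0.6176 0.2834 0.0566] go (array([187.2,   2.4, 166.2]), 0.0)
px [279. 178.] plate [0.4474 0.2906 0.0692] go (array([ 17. ,  -4.8, 166.6]), 0.0)
TCP [0.4307 0.286  0.1996] -90.01197207279999 26.8333
[275.0691 181.5337]
[275.5589 178.6241]
```

View pics/w9.png

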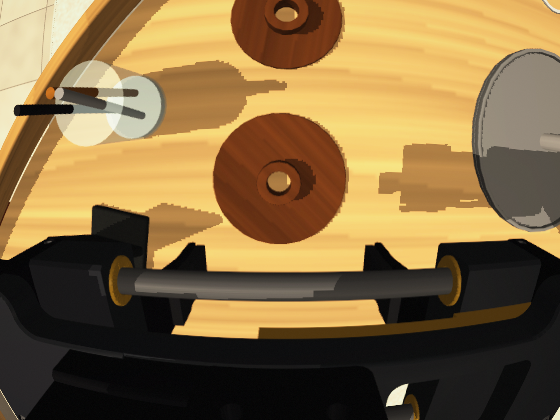

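The large tier is centred at (279,178) with its hub bore at (279,181). The medium is at (286,31). The phone stand at (120,230) and the tumbler are clear.

```bash
python3 -m crank '[8,-3,35,0,0,0,0,17,-5,70,0,0,0,0,17,-5,105,0,0,0,0,17,-5,135,0,0,0,0,17,-5,140,0,0,0,0]' >/dev/null
python3 -m crank '[0,0,8,0,0,0,0,0,0,16,0,0,0,0,0,0,23,0,0,0,0,0,0,25,0,0,0,0,0,0,25,0,0,0,0]' |grep -E "pos|force"
python3 -m crank '[0,0,0,0,0,0,255,0,0,0,0,0,0,255,0,0,0,0,0,0,255,0,0,0,0,0,0,255,0,0,0,0,0,0,255]' 40|grep -E "grip|ft|pos"
python3 -m crank '[0,0,0,0,0,0,255,0,0,0,0,0,0,255,0,0,0,0,0,0,255,0,0,0,0,0,0,255,0,0,0,0,0,0,255]'|grep -E "grip|ft|pos"
```

```text
position: [0.4488, 0.2923, 0.0358]
ft_force: [0.2, -0.8, 1.0]
grip_force: 0.0
position: [0.4486, 0.2924, 0.0355]
ft_force: [-0.6, 0.0, -1.0]
grip_width: 0.0615
grip_force: 0.0
position: [0.4484, 0.2923, 0.0352]
ft_force: [-0.1, -0.1, 0.1]
grip_width: 0.0425
grip_force: 40.0
```

```bash
python3 -m crank '[0,0,-12,0,0,0,255,0,0,-36,0,0,0,255,0,0,-70,0,0,0,255,0,0,-100,0,0,0,255,0,0,-125,0,0,0,255]'|grep -E "grip|ft|pos"
python3 -c "
from lib import *
print(yaw(),go(.511,-.034,.16,-90))"
```

```text
position: [0.4485, 0.2923, 0.1628]
ft_force: [0.1, 0.2, -1.2]
grip_width: 0.043
grip_force: 40.0
-89.96583968118341 (array([ 62.3, 326.4,   2.6]), 0.0)
```

```bash
python3 -m crank '[-8,36,0,0,0,0,255,-16,72,0,0,0,0,255,-24,108,0,0,0,0,255,-32,144,0,0,0,0,255,-40,180,0,0,0,0,255]'|grep -E "grip"
python3 -m crank '[-6,36,0,0,0,0,255,-12,72,0,0,0,0,255,-18,108,0,0,0,0,255,-23,140,0,0,0,0,255,-23,146,0,0,0,0,255]'|grep -E "grip"
python3 -m crank '[0,0,0,0,0,0,255,0,0,0,0,0,0,255,0,0,0,0,0,0,255,0,0,0,0,0,0,255,0,0,0,0,0,0,255]'|grep -E "grip|ft|pos"
python3 -c "
from lib import *
c=shot('wrist','w10');print(px(c,(.511,-.034,.086)),px(c,(.511,-.034,.02)),yaw(),go(.511,-.034,.16))
o=robot.get_obs()['position'];print(px(c,o+[0,0,-.035+.024]))"
```

```text
grip_width: 0.0424
grip_force: 40.0
grip_width: 0.0428
grip_force: 40.0
position: [0.3856, -0.0325, 0.1602]
ft_force: [0.1, 0.9, -1.0]
grip_width: 0.0427
grip_force: 40.0
[285.3851  44.7926] [285.2616  64.1707] -89.8295416740009 (array([125.4,   1.7,   0.2]), 0.0)
[282.0711 273.7056]
```

View pics/w10.png

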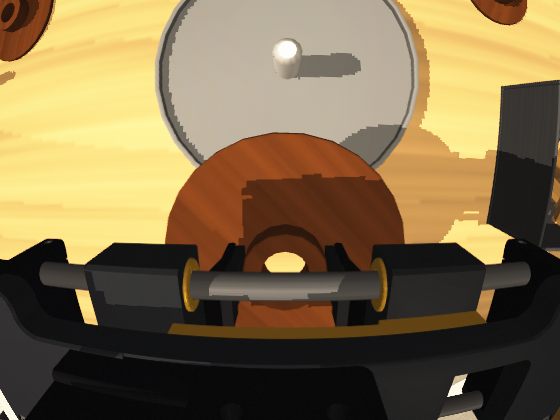

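The post tip is at (287,47), the held plate's front arc tops out at (283,133), and the bore is at about (285,262). I'll measure the plate-to-post offset from this same view.

```bash
cat >> lib.py <<'E'
from scipy.optimize import least_squares
def fit(rad,under=.0352,save=None,z_tip=.086,guess=(.511,-.034)):
    """held plate centre (outline arc of known radius) and post tip, one wrist view; gives shift plate->post"""
    c=shot("wrist",save); o=robot.get_obs()["position"]; hsv=cv2.cvtColor(c["pixels"],cv2.COLOR_RGB2HSV)
    m=((hsv[...,2]<190)&(hsv[...,1]>140)&((hsv[...,0]<14)|(hsv[...,0]>175))).astype(np.uint8)
    zp=o[2]-under+.006; cu,cv=px(c,[*o[:2],zp]); e=[]
    for u in range(int(cu)-75,int(cu)+76,3):
        v=np.flatnonzero(m[60:238,u])
        if len(v)<5: continue
        v0=240
        col=m[:,u]; r=236
        while r>20 and col[r-6:r].any(): r-=1
        e.append((u,r))
    P=pt(c,e,zp)[:,:2]
    f=least_squares(lambda q:np.hypot(*(P-q).T)-rad,o[:2],loss="soft_l1",f_scale=.001)
    g=px(c,[*guess,z_tip]); b=(c["pixels"].min(2)>225).astype(np.uint8)
    k,l,st,ce=cv2.connectedComponentsWithStats(b); i=1+int(np.argmin([np.hypot(*(q-g)) if a>20 else 1e9 for q,a in zip(ce[1:],st[1:,4])]))
    post=pt(c,ce[i],z_tip)[0,:2]
    print("plate",f.x,"res",np.abs(f.fun).mean(),len(P),"minus TCP",f.x-o[:2],"post",post,"px",ce[i],st[i,4])
    R=Ro.from_quat(robot.get_obs()["tool_rot"]).as_matrix(); print("shift",R.T@np.r_[post-f.x,0]*1000,"TCP",o)
E
python3 -c "
from lib import *
fit(.07)
for p,n in (((.4147,.1189,.1894),'w7'),):
    pass"
```

```text
plate [ 0.3836 -0.0341] res 0.00017549863824860453 51 minus TCP [-0.0021 -0.0013] post [ 0.5079 -0.0347] px [286.1705  49.375 ] 264
shift [124.3335   0.9191  -0.02  ] TCP [ 0.3857 -0.0328  0.1602]
```

```bash
python3 -m crank '[30,0,0,0,0,0,255,60,0,0,0,0,0,255,90,0.5,0,0,0,0,255,118,0.5,0,0,0,0,255,126.5,0.5,0,0,0,0,255]'|grep -E "grip"
python3 -m crank '[0,0,5,0,0,0,255,0,0,15,0,0,0,255,0,0,25,0,0,0,255,0,0,32,0,0,0,255,0,0,32,0,0,0,255]'|grep -E "grip|ft|pos"
python3 -c "
from lib import *
c=shot('wrist','w11');print(px(c,(.511,-.034,.086)));o=robot.get_obs();print(o['position'])
h=[o['position'][0]-.002,o['position'][1]-.0013,o['position'][2]-.0112];print(px(c,h))
cv2.imwrite('pics/w11c.png',cv2.resize(c['pixels'][180:300,200:370,::-1],None,fx=4,fy=4))"
```

```text
grip_width: 0.0425
grip_force: 40.0
position: [0.5092, -0.0336, 0.126]
ft_force: [0.0, 0.0, -1.9]
grip_width: 0.0428
grip_force: 40.0
[282.988  248.9364]
[ 0.51   -0.0338  0.1268]
[284.8233 276.3248]
```

View pics/w11c.png

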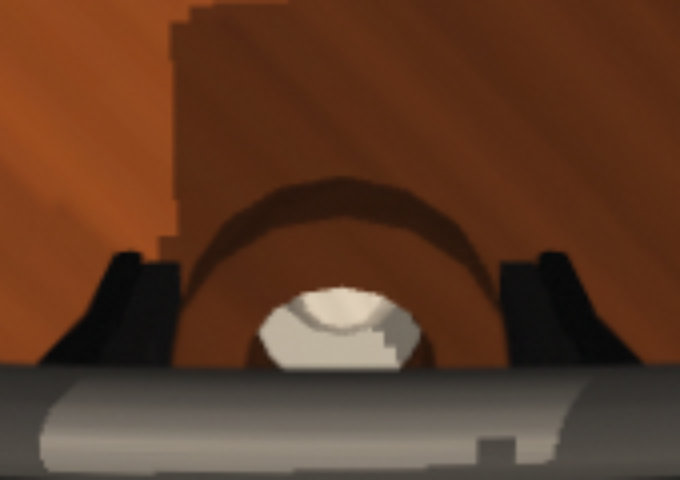

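```bash
python3 -c "
from lib import *
c=shot('wrist');o=robot.get_obs()['position'];print(o)
for d in (0,-.001,-.002): print('bore edge',d,px(c,[o[0]+d+.012,o[1],o[2]-.0112])[1], 'hub edge',px(c,[o[0]+d+.022,o[1],o[2]-.0112])[1])
for x in (.507,.508,.509,.5105,.512): print(x,px(c,[x-.006,o[1],.086])[1],px(c,[x+.006,o[1],.086])[1])"
```

```text
[ 0.5109 -0.0341  0.1275]
bore edge 0 250.11599648672606 hub edge 230.42579337588938
bore edge -0.001 252.03642013735794 hub edge 232.43329239699264
bore edge -0.002 253.94770216925156 hub edge 234.4324884129975
0.507 265.5135038877121 246.68117285851378
0.508 263.9794166799631 245.07104025344185
0.509 262.4388120782856 243.4548219410525
0.5105 260.11574663956026 241.0191842230906
0.512 257.778180714114 238.57011776929068
```

Plate and post agree within about 1 mm in x and are centred laterally, with the post visible through the bore. Lowering.

```bash
python3 -m crank '[0,0,4,0,0,0,255,0,0,8,0,0,0,255,0,0,12,0,0,0,255,0,0,16,0,0,0,255,0,0,20,0,0,0,255]'|grep -E "grip|ft|pos"
python3 -m crank '[0,0,5,0,0,0,255,0,0,10,0,0,0,255,0,0,15,0,0,0,255,0,0,20,0,0,0,255,0,0,25,0,0,0,255]'|grep -E "grip|ft|pos"
python3 -m crank '[0,0,5,0,0,0,255,0,0,10,0,0,0,255,0,0,15,0,0,0,255,0,0,18,0,0,0,255,0,0,18,0,0,0,255]'|grep -E "grip|ft|pos"
```

```text
position: [0.5119, -0.0341, 0.1078]
ft_force: [-1.5, 0.5, -0.2]
grip_width: 0.0428
grip_force: 40.0
position: [0.5119, -0.0341, 0.0826]
ft_force: [-1.1, -0.5, -0.2]
grip_width: 0.0425
grip_force: 40.0
position: [0.5119, -0.0341, 0.0644]
ft_force: [-0.9, -0.0, -2.5]
grip_width: 0.0429
grip_force: 40.0
```

```bash
python3 -m crank '[0,0,2,0,0,0,255,0,0,4,0,0,0,255,0,0,6,0,0,0,255,0,0,8,0,0,0,255,0,0,9,0,0,0,255]'|grep -E "grip|ft|pos"
python3 -m crank '[0,0,0,0,0,0,255,0,0,0,0,0,0,150,0,0,0,0,0,0,60,0,0,0,0,0,0,0,0,0,0,0,0,0,0]'|grep -E "grip|ft|pos"
```

```text
position: [0.5119, -0.0341, 0.056]
ft_force: [-1.1, 0.9, 1.8]
grip_width: 0.043
grip_force: 40.0
position: [0.5137, -0.0347, 0.0566]
ft_force: [0.4, -0.4, 0.6]
grip_width: 0.0553
grip_force: 0.0
```

```bash
python3 -m crank '[0,0,-5,0,0,0,0,0,0,-30,0,0,0,0,0,0,-65,0,0,0,0,0,0,-100,0,0,0,0,0,0,-130,0,0,0,0]'|grep -E "grip|ft|pos"
python3 -m crank '[8,-36,0,0,0,0,0,16,-72,0,0,0,0,0,24,-108,0,0,0,0,0,32,-144,0,0,0,0,0,40,-180,0,0,0,0,0]'>/dev/null
python3 -m crank '[10,-36,0,0,0,0,0,20,-72,0,0,0,0,0,30,-108,0,0,0,0,0,42,-138,0,0,0,0,0,42,-138,0,0,0,0,0]'>/dev/null
python3 -m crank '[0,0,0,0,0,0,0,0,0,0,0,0,0,0,0,0,0,0,0,0,0,0,0,0,0,0,0,0,0,0,0,0,0,0,0]'>/dev/null
python3 -c "
from lib import *
c=tier(.0575,save='w12');s=shot('scene','scene3');shot('side','side3')"
python3 -c "
import cv2
a=cv2.imread('pics/scene3.png');b=cv2.imread('pics/side3.png')
cv2.imwrite('pics/crop3.png',cv2.hconcat([cv2.resize(a[140:260,200:340],(400,343),interpolation=2),cv2.resize(b[200:320,230:370],(400,343),interpolation=2)]))"
```

```text
position: [0.5129, -0.0344, 0.1888]
ft_force: [1.2, -0.2, -0.5]
grip_width: 0.0846
grip_force: 0.0
px [450.  69.] plate [0.7495 0.0873 0.0665] go (array([155.7, 195.3, 153.4]), 0.0)
px [499.  63.] plate [0.7554 0.0381 0.0498] go (array([161.7, 244.5, 153.4]), 0.0)
px [283. 172.] plate [0.6199 0.2832 0.0568] go (array([ 26. ,  -0.5, 153.4]), 0.0)
TCP [0.594  0.2827 0.1864] -90.05107768878159 35.0
```

View pics/crop3.png

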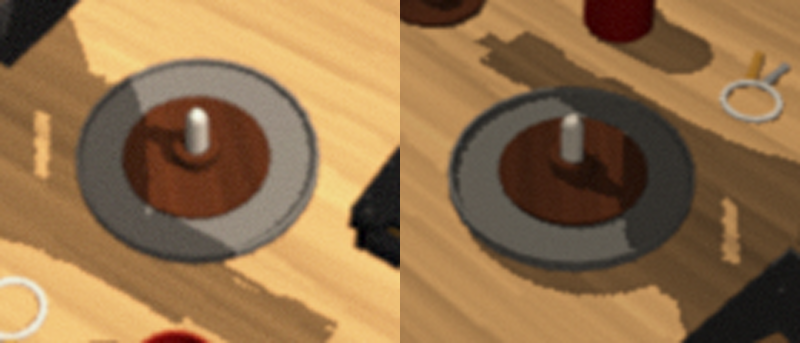

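The large tier sits flat and concentric on the tray. Grasping the medium.

```bash
python3 -m crank '[10,0,35,0,0,0,0,20,-0.5,70,0,0,0,0,26,-0.5,100,0,0,0,0,26,-0.5,125,0,0,0,0,26,-0.5,130,0,0,0,0]' >/dev/null
python3 -m crank '[0,0,8,0,0,0,0,0,0,16,0,0,0,0,0,0,21,0,0,0,0,0,0,21,0,0,0,0,0,0,21,0,0,0,100]' |grep -E "pos|force"
python3 -m crank '[0,0,0,0,0,0,255,0,0,0,0,0,0,255,0,0,0,0,0,0,255,0,0,0,0,0,0,255,0,0,0,0,0,0,255]' 40|grep -E "grip|ft|pos"
python3 -m crank '[0,0,0,0,0,0,255,0,0,0,0,0,0,255,0,0,0,0,0,0,255,0,0,0,0,0,0,255,0,0,0,0,0,0,255]'|grep -E "grip|ft|pos"
```

```text
position: [0.6204, 0.2846, 0.0362]
ft_force: [-0.5, 0.3, -0.1]
grip_force: 0.0
position: [0.6201, 0.2844, 0.0355]
ft_force: [0.1, 0.3, -0.1]
grip_width: 0.0547
grip_force: 0.0
position: [0.62, 0.2844, 0.0353]
ft_force: [-0.1, 0.0, 0.7]
grip_width: 0.0426
grip_force: 40.0
```

```bash
python3 -m crank '[0,0,-12,0,0,0,255,0,0,-36,0,0,0,255,0,0,-70,0,0,0,255,0,0,-100,0,0,0,255,0,0,-125,0,0,0,255]'|grep -E "grip|ft|pos"
python3 -m crank '[-23,31,0,0,0,0,255,-46,62,0,0,0,0,255,-70,94,0,0,0,0,255,-94,126,0,0,0,0,255,-118,158,0,0,0,0,255]'|grep -E "grip"
python3 -m crank '[-23,32,0,0,0,0,255,-46,64,0,0,0,0,255,-70,96,0,0,0,0,255,-94,128,0,0,0,0,255,-117,160,0,0,0,0,255]'|grep -E "grip"
python3 -m crank '[0,0,0,0,0,0,255,0,0,0,0,0,0,255,0,0,0,0,0,0,255,0,0,0,0,0,0,255,0,0,0,0,0,0,255]'|grep -E "grip|ft|pos"
python3 -c "
from lib import *
fit(.0575,under=.0353,save='w13')"
```

```text
position: [0.6205, 0.2845, 0.1631]
ft_force: [0.2, 0.7, -0.9]
grip_width: 0.0426
grip_force: 40.0
grip_width: 0.0427
grip_force: 40.0
grip_width: 0.0432
grip_force: 40.0
position: [0.386, -0.033, 0.1604]
ft_force: [0.4, 0.3, -0.6]
grip_width: 0.0426
grip_force: 40.0
plate [ 0.3855 -0.0344] res 0.00022496287126436945 51 minus TCP [-0.0004 -0.0015] post [ 0.5079 -0.0346] px [285.6288  50.2235] 264
shift [122.4335   0.6068   0.0869] TCP [ 0.3859 -0.0329  0.1603]
```

```bash
python3 -m crank '[30,0,0,0,0,0,255,60,0,0,0,0,0,255,90,0.5,0,0,0,0,255,115,0.5,0,0,0,0,255,122,0.5,0,0,0,0,255]'|grep -E "grip"
python3 -m crank '[0,0,5,0,0,0,255,0,0,15,0,0,0,255,0,0,25,0,0,0,255,0,0,32,0,0,0,255,0,0,32,0,0,0,255]'|grep -E "grip|ft|pos"
python3 -m crank '[0,0,0,0,0,0,255,0,0,0,0,0,0,255,0,0,0,0,0,0,255,0,0,0,0,0,0,255,0,0,0,0,0,0,255]'|grep -E "grip|ft|pos"
python3 -c "
from lib import *
c=shot('wrist','w14');o=robot.get_obs()['position'];print(o)
d=-.0004;print('bore edge',d,px(c,[o[0]+d+.012,o[1],o[2]-.0113])[1], 'hub edge',px(c,[o[0]+d+.022,o[1],o[2]-.0113])[1])
for x in (.507,.509,.511): print(x,px(c,[x-.006,o[1],.086])[1],px(c,[x+.006,o[1],.086])[1])
cv2.imwrite('pics/w14c.png',cv2.resize(c['pixels'][180:300,200:370,::-1],None,fx=4,fy=4))"
```

```text
grip_width: 0.0429
grip_force: 40.0
position: [0.5043, -0.0336, 0.1261]
ft_force: [-0.2, -0.2, -0.4]
grip_width: 0.0431
grip_force: 40.0
position: [0.5074, -0.0343, 0.1286]
ft_force: [0.1, -0.5, -0.3]
grip_width: 0.0428
grip_force: 40.0
[ 0.5074 -0.0343  0.1286]
bore edge -0.0004 252.02537275432528 hub edge 232.50462715507496
0.507 260.5827440270661 241.66288176660123
0.509 257.49047078742524 238.42640025172778
0.511 254.37338672823682 235.16713364235127
```

View pics/w14c.png

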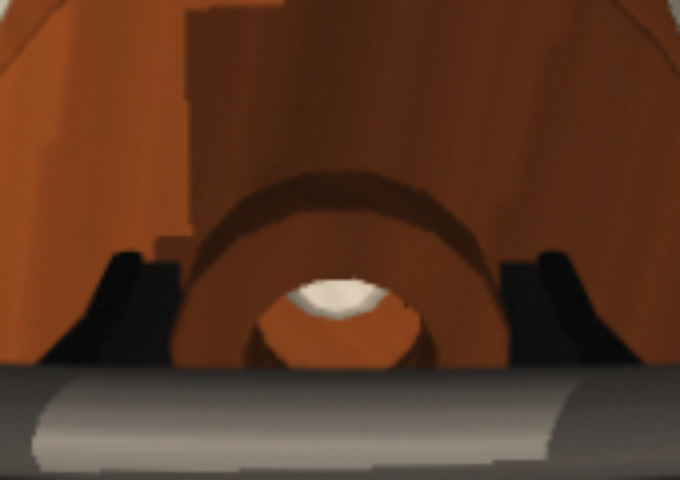

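Tip and bore agree within about 1 mm. Lowering the medium tier.

```bash
python3 -m crank '[0.5,0,4,0,0,0,255,0.5,0,8,0,0,0,255,0.5,0,12,0,0,0,255,0.5,0,16,0,0,0,255,0.5,0,20,0,0,0,255]'|grep -E "grip|ft|pos"
python3 -m crank '[0,0,4,0,0,0,255,0,0,8,0,0,0,255,0,0,13,0,0,0,255,0,0,18,0,0,0,255,0,0,20,0,0,0,255]'|grep -E "grip|ft|pos"
python3 -m crank '[0,0,2,0,0,0,255,0,0,4,0,0,0,255,0,0,6,0,0,0,255,0,0,8,0,0,0,255,0,0,8,0,0,0,255]'|grep -E "grip|ft|pos"
```

```text
position: [0.5075, -0.0342, 0.1076]
ft_force: [0.4, 0.3, -2.4]
grip_width: 0.043
grip_force: 40.0
position: [0.5073, -0.0341, 0.0873]
ft_force: [0.4, -0.1, -0.8]
grip_width: 0.0427
grip_force: 40.0
position: [0.5075, -0.0342, 0.0799]
ft_force: [-0.2, -0.5, -0.3]
grip_width: 0.0428
grip_force: 40.0
```

```bash
python3 -m crank '[0,0,0,0,0,0,255,0,0,0,0,0,0,150,0,0,0,0,0,0,60,0,0,0,0,0,0,0,0,0,0,0,0,0,0]'|grep -E "grip|ft|pos"
python3 -m crank '[0,0,-5,0,0,0,0,0,0,-30,0,0,0,0,0,0,-60,0,0,0,0,0,0,-85,0,0,0,0,0,0,-107,0,0,0,0]'|grep -E "grip|ft|pos"
python3 -m crank '[14,32,0,0,0,0,0,28,64,0,0,0,0,0,42,96,0,0,0,0,0,56,128,0,0,0,0,0,70,160,0,0,0,0,0]'>/dev/null
python3 -m crank '[14,32,0,0,0,0,0,29,64,0,0,0,0,0,29,64,0,0,0,0,0,29,64,0,0,0,0,0,29,64,0,0,0,0,0]'>/dev/null
python3 -c "
from lib import *
c=tier(.045,save='w15');s=shot('scene','scene4');shot('side','side4')
a=cv2.imread('pics/scene4.png');b=cv2.imread('pics/side4.png')
cv2.imwrite('pics/crop4.png',cv2.hconcat([cv2.resize(a[140:260,200:340],(266,228),interpolation=2),cv2.resize(b[200:320,230:370],(266,228),interpolation=2),cv2.resize(cv2.imread('pics/w15.png')[:240],(266,228))]))"
```

```text
position: [0.5078, -0.0343, 0.0804]
ft_force: [0.1, -0.2, -0.4]
grip_width: 0.0557
grip_force: 0.0
position: [0.5079, -0.0342, 0.1892]
ft_force: [0.3, 0.6, -0.8]
grip_width: 0.0848
grip_force: 0.0
px [288. 172.] plate [ 0.6323 -0.2621  0.0445] go (array([ 26.8,   5.6, 153.9]), 0.0)
TCP [ 0.6058 -0.2568  0.1869] -89.93400985092666 42.75
```

View pics/crop4.png

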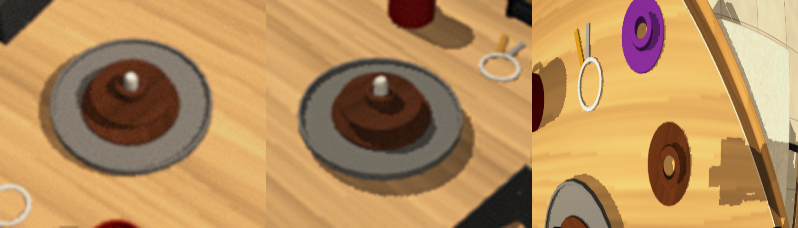

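The medium tier is home and flat. The walnut small tier is at (288,172) in the wrist view and the purple decoy is at about (230,37), well apart. Grasping the walnut one.

```bash
python3 -m crank '[10,3,35,0,0,0,0,20,5.5,70,0,0,0,0,26,5.5,100,0,0,0,0,26,5.5,125,0,0,0,0,26,5.5,130,0,0,0,0]' >/dev/null
python3 -m crank '[0,0,8,0,0,0,0,0,0,16,0,0,0,0,0,0,21,0,0,0,0,0,0,21,0,0,0,0,0,0,21,0,0,0,100]' |grep -E "pos|force"
python3 -m crank '[0,0,0,0,0,0,255,0,0,0,0,0,0,255,0,0,0,0,0,0,255,0,0,0,0,0,0,255,0,0,0,0,0,0,255]' 40|grep -E "grip|ft|pos"
python3 -m crank '[0,0,0,0,0,0,255,0,0,0,0,0,0,255,0,0,0,0,0,0,255,0,0,0,0,0,0,255,0,0,0,0,0,0,255]'|grep -E "grip|ft|pos"
python3 -m crank '[0,0,-12,0,0,0,255,0,0,-36,0,0,0,255,0,0,-70,0,0,0,255,0,0,-100,0,0,0,255,0,0,-125,0,0,0,255]'|grep -E "grip|ft|pos"
```

```text
position: [0.6332, -0.2639, 0.0372]
ft_force: [0.5, -0.4, 0.5]
grip_force: 0.0
position: [0.6329, -0.2637, 0.0365]
ft_force: [-0.1, 0.1, 0.1]
grip_width: 0.055
grip_force: 0.0
position: [0.6328, -0.2633, 0.0363]
ft_force: [-0.2, 1.1, 2.2]
grip_width: 0.0427
grip_force: 40.0
position: [0.6333, -0.2643, 0.1641]
ft_force: [0.2, 0.1, -0.4]
grip_width: 0.0425
grip_force: 40.0
```

```bash
python3 -m crank '[-25,-23,0,0,0,0,255,-50,-46,0,0,0,0,255,-75,-70,0,0,0,0,255,-100,-94,0,0,0,0,255,-125,-117,0,0,0,0,255]'|grep -E "grip"
python3 -m crank '[-25,-23,0,0,0,0,255,-50,-46,0,0,0,0,255,-75,-70,0,0,0,0,255,-100,-94,0,0,0,0,255,-122,-114,0,0,0,0,255]'|grep -E "grip"
python3 -m crank '[0,0,0,0,0,0,255,0,0,0,0,0,0,255,0,0,0,0,0,0,255,0,0,0,0,0,0,255,0,0,0,0,0,0,255]'|grep -E "grip|ft|pos"
python3 -c "
from lib import *
fit(.045,under=.0363,save='w16')"
```

```text
grip_width: 0.0425
grip_force: 40.0
grip_width: 0.0429
grip_force: 40.0
position: [0.3872, -0.0338, 0.1614]
ft_force: [-0.5, -0.7, -0.8]
grip_width: 0.0425
grip_force: 40.0
plate [ 0.3864 -0.0353] res 0.00025786639943398625 51 minus TCP [-0.0005 -0.0016] post [ 0.5079 -0.0347] px [283.692   52.5323] 263
shift [121.4799  -0.5677   0.1727] TCP [ 0.3869 -0.0337  0.1613]
```

```bash
python3 -m crank '[30,0,0,0,0,0,255,60,0,0,0,0,0,255,90,0,0,0,0,0,255,114,0,0,0,0,0,255,121,0,0,0,0,0,255]'|grep -E "grip"
python3 -m crank '[0,0,5,0,0,0,255,0,0,15,0,0,0,255,0,0,25,0,0,0,255,0,0,31,0,0,0,255,0,0,31,0,0,0,255]'|grep -E "grip|ft|pos"
python3 -m crank '[0,0,0,0,0,0,255,0,0,0,0,0,0,255,0,0,0,0,0,0,255,0,0,0,0,0,0,255,0,0,0,0,0,0,255]'|grep -E "grip|ft|pos"
python3 -c "
from lib import *
c=shot('wrist','w17');o=robot.get_obs()['position']
d=-.0005;print('bore edge',d,px(c,[o[0]+d+.012,o[1],o[2]-.0123])[1], 'hub edge',px(c,[o[0]+d+.022,o[1],o[2]-.0123])[1])
for x in (.507,.509,.511): print(x,px(c,[x-.006,o[1],.086])[1],px(c,[x+.006,o[1],.086])[1])
cv2.imwrite('pics/w17c.png',cv2.resize(c['pixels'][180:300,200:370,::-1],None,fx=4,fy=4))"
```

```text
grip_width: 0.0426
grip_force: 40.0
position: [0.5039, -0.0322, 0.1282]
ft_force: [-0.7, 0.2, 0.3]
grip_width: 0.0423
grip_force: 40.0
position: [0.5069, -0.0328, 0.1306]
ft_force: [0.5, 0.0, -1.6]
grip_width: 0.0425
grip_force: 40.0
bore edge -0.0005 251.54743323937197 hub edge 232.14331803090462
0.507 258.5532395376154 239.75433890026756
0.509 255.47929758455174 236.5406008557114
0.511 252.38127068580164 233.30482022541645
```

View pics/w17c.png

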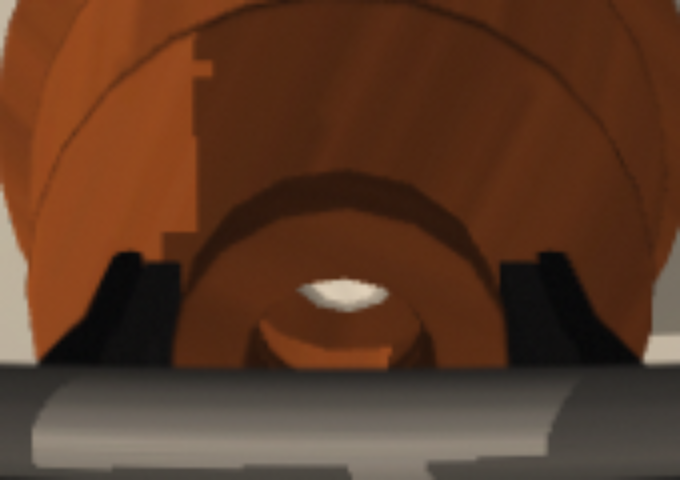

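```bash
python3 -m crank '[0.5,1,2,0,0,0,255,0.5,1,5,0,0,0,255,0.5,1,8,0,0,0,255,0.5,1,11,0,0,0,255,0.5,1,14,0,0,0,255]'|grep -E "grip|ft|pos"
python3 -m crank '[0,0,3,0,0,0,255,0,0,6,0,0,0,255,0,0,9,0,0,0,255,0,0,11,0,0,0,255,0,0,11.5,0,0,0,255]'|grep -E "grip|ft|pos"
```

```text
position: [0.507, -0.0337, 0.1157]
ft_force: [0.4, 0.6, -1.7]
grip_width: 0.0429
grip_force: 40.0
position: [0.5071, -0.0337, 0.1043]
ft_force: [0.4, 0.1, -0.5]
grip_width: 0.0426
grip_force: 40.0
```

```bash
python3 -m crank '[0,0,0,0,0,0,255,0,0,0,0,0,0,150,0,0,0,0,0,0,60,0,0,0,0,0,0,0,0,0,0,0,0,0,0]'|grep -E "grip|ft|pos"
python3 -m crank '[0,0,-5,0,0,0,0,0,0,-30,0,0,0,0,0,0,-60,0,0,0,0,0,0,-85,0,0,0,0,0,0,-110,0,0,0,0]'|grep -E "grip|ft|pos"
python3 -m crank '[-15,-36,0,0,0,0,0,-30,-72,0,0,0,0,0,-45,-108,0,0,0,0,0,-60,-144,0,0,0,0,0,-60,-170,0,0,0,0,0]'>/dev/null
python3 -m crank '[0,0,0,0,0,0,0,0,0,0,0,0,0,0,0,0,0,0,0,0,0,0,0,0,0,0,0,0,0,0,0,0,0,0,0]'|grep time
python3 -c "
from lib import *
s=shot('scene','scene5');shot('side','side5')
a=cv2.imread('pics/scene5.png');b=cv2.imread('pics/side5.png')
cv2.imwrite('pics/crop5.png',cv2.hconcat([cv2.resize(a[70:270,120:340],(400,364),interpolation=2),cv2.resize(b[200:410,230:450],(400,364),interpolation=2)]))"
```

```text
position: [0.5073, -0.0338, 0.1049]
ft_force: [0.5, 0.9, 0.6]
grip_width: 0.0553
grip_force: 0.0
position: [0.5071, -0.0337, 0.2164]
ft_force: [0.3, -0.2, -0.4]
grip_width: 0.0845
grip_force: 0.0
time: 50.03
```

View pics/crop5.png

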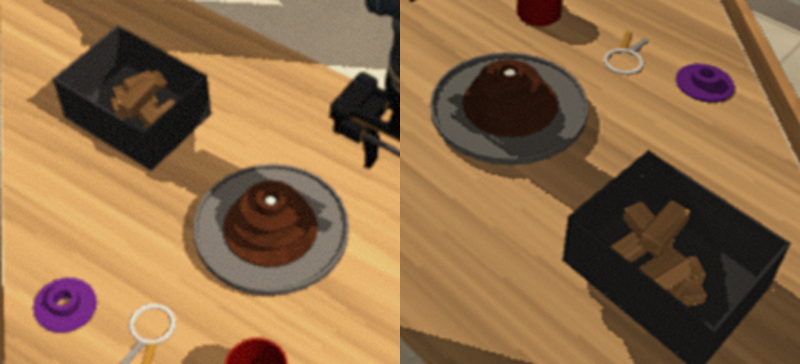

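All three tiers are stacked flat on the post, the offcuts are in the bin and the robot is clear.

```bash
python3 -c "
from rig import robot
print(robot.hand_in())"
```

```text
the job is handed in; nothing more can be done
None
```

The job is handed in at about 50 s of the 192 s limit: all six offcuts are in the bin, the large, medium and small walnut tiers are stacked hub up on the post, and the bystanders were left alone; the hand-in returned no verdict.

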